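# Swap two circuit boards between their mounting bases and cover them

## Robot

A 7-joint arm with a two-finger parallel gripper is mounted at the origin on a cart in front of the work surface, level with it; the furniture and walls round the work are solid. World frame = base frame: x ahead of the robot, y to its left, z up, the work surface at z = 0. Lengths are in m, angles in degrees, forces in N, time in s.
With the tool pointing down it reaches from about 0.425 to 0.875 m from the base axis. Payload 4.7 kg.
Tool frame: the origin (TCP) lies at the very end of the fingers, on their centre line; the grasp point (between the pads) lies env.grip_point_offset behind it (env.grip_point_offset is the distance from the TCP to the grasp point, in m); z points along the fingers, y is the direction in which the jaws open and shut (so a half turn about z gives the same grasp; the last joint's range is limited). The gripper opens to 87 mm and grips with 3 to 60 N. Pads are 19 mm wide; open, the fingers measure 117 mm over their backs; the gripper's body (75 mm by 190 mm) begins 51 mm behind the grasp point.
Start: joints at [-75.739, 18.392, -4.016, 83.108, 1.295, 78.541, -3.26], TCP at [0.151, 0.632, 0.223] pointing down, gripper open.
Joint ranges: [-163.93, 163.93], [-17.29, 119.83], [-79.2, 71.16], [3.27, 140.29], [-89.18, 269.18], [5.43, 117.66], [-154.24, 154.24]. Speed limits (degrees/s): [147.25, 147.25, 180, 180, 180, 180, 180].

## Interface

Orientations are given as [roll, pitch, yaw] about the fixed x, y, z axes, in that order (R = Rz(yaw) Ry(pitch) Rx(roll)).
In Python, from cell import env gives the robot as it stands.
- The arm moves only by the tool send_rows, never from a script. Its argument "plan" is a list of rows, each a list of 7 numbers: the finger opening in mm, from 0 to 87, then the shift along the tool's x, y, z in mm, then the turn, a rotation vector about the tool's x, y, z in rad. A call has 1 to 12 rows; each row shifts and turns the commanded pose from where the row before left it, along the tool's axes as they then stand; what a row does not reach is not made up. A row lasts 1/10 s, in which the tool goes at most 50 mm and 8.59 degrees, less where a joint would pass 70% of its speed; a pose out of reach is approached as far as the arm can. A call is refused whole if a number of a shift passes 50 or a number of a turn 0.15, either way. A call with a gripper value outside its range is refused whole. The fingers move at their own pace and stop on an object; "grip_force" is the grip in N (left out, the last holds). Time passes only in rows, so rows that do not move let the fingers close. It gives the time, the measured TCP pose, the force and the opening at its end, in the units of the state.
- env.get_obs(): the state, without advancing time (a new reading comes with each control period).
- env.read_camera(name): name is "scene" or "side" or "wrist"; returns the picture (480x640x3 uint8, red, green, blue); there is no depth.
- env.get_calibration(name): a dict with "fx", "fy", "cx", "cy" (pixels), "k1" (the pictures are not rectified: a ray, as slopes to the right and down, at radius r is drawn at 1 + k1 r^2 times it, then the intrinsics apply), "extrinsics" (4x4, takes a point from camera to world coordinates). Camera axes: x right, y down, z forward; pixel columns grow to the right and rows downward; lengths in m; the calibration is good to about 2 mm. A picture is of the moment at which its call begins: read the wrist's pose just before it. get_calibration takes no time and is no camera call; for the wrist camera it gives the pose at the moment of the call.
- env.sign_off(): hands the job in, once; it reports no verdict.
Trained networks look in the newest picture that a camera, given by its name, has taken for a name from the list of things; names that differ only in an ending like _2 or _b are one class to them, and where a whole thing is asked for, a point or a joint stands for the part that bears it (a point fixed in the world has none). Each returns a list of dicts, best first, with "confidence" (0 to 1); they miss things now and then, are a little off and sometimes report something else, mostly with a low value. They report only what shows in the picture. A call takes as long as a camera call.
- env.regions_of(camera, query): "region" (480x640 bool, what is visible of it) and "rect" ([left, top, right, bottom] in pixels, round what is visible of it).
The state is a dict: "time_s": time; "qpos": joint angles; "joint_velocities": joint speeds; "effort": joint torques, N m; "tool_pos": TCP position; "tool_rot": TCP orientation; "force": force on the tool from outside, world axes, zero at the start; "wrist_torque": the same for the moment, N m; "grip_width": finger opening in m.
Only numpy, scipy, OpenCV 4.12 (cv2) and the standard library are available. Lean on these libraries where they do the work, as an engineer would, in place of code of your own. Each camera call takes 0.05 s, during which the arm holds its last target. There are 200 camera calls.

## Task

The two circuit boards were mounted on each other's base: swap them, setting one down on the cork mat (or another clear patch of bench) meanwhile, so that the power board with the two round capacitors sits on the finned base and the logic board with the flat square chip on the flat base, each fully down over its four posts. Then close each stack: the slotted cover over the power board, the plain cover over the logic board, fully down over the same posts. Keep the boards upright throughout, and let go of everything at the end.

Things in the scene. Friction and masses are not known exactly. Their poses are not given: they have to be found in the camera images.
- finned_base: Grey metal base 140 x 76 mm with a row of upright fins (to z 24 mm) at each short end. Holds the logic board at first. Four posts at x +/-38, y +/-18 mm: 16 mm thick up to a shoulder at z 30, then pin 8 mm thick, cone tip at z 70. On it a board's origin seats at z 20, a cover's (upon the board) at z 43. Half turns alike. Fixed. Origin: centre of underside, x long axis, z up.
- flat_base: Flat grey sheet base 114 x 76 mm, no fins, an ear with a screw at each short end. Holds the power board at first. Four posts at x +/-38, y +/-18 mm: 16 mm thick up to a shoulder at z 30, then pin 8 mm thick, cone tip at z 70. On it a board's origin seats at z 20, a cover's (upon the board) at z 43. Half turns alike. Fixed. Origin: centre of underside, x long axis, z up.
- mat: Cork mat, 130 x 90 mm, 3 mm thick, fixed flat on the bench and empty: room to set one board down. Origin: centre of the underside, x long axis; top at z 3 mm. (Keep clear: tools hang in a rack along the back wall, x 0.72 and beyond, above z 0.07: carry across with the arm drawn in; tall drill press at the left, y 0.45 and beyond; vice in front, to z 0.18.)
- power_board: Circuit board with two fat round dark capacitors beside a dark finned heat sink; 64 x 110 mm. Channel: long sides are vertical faces z 0 to 15, y +/-32 mm (grip at their middle from above); plate with four 12 mm through holes at x +/-38, y +/-18; end walls rise to z 33. About 0.2 kg. Half turns alike. Origin: centre of underside, x long axis, z up.
- logic_board: Circuit board with one flat square black chip between two pin rows; 64 x 110 mm. Channel: long sides are vertical faces z 0 to 15, y +/-32 mm (grip at their middle from above); plate with four 12 mm through holes at x +/-38, y +/-18; end walls rise to z 33. About 0.2 kg. Half turns alike. Origin: centre of underside, x long axis, z up.
- slotted_cover: Aluminium cover with five slots across its top, 64 x 110 x 14 mm, about 0.12 kg. Long sides are vertical faces z 0 to 14, y +/-32 mm (grip at their middle from above); four 12 mm through holes at x +/-38, y +/-18. Starts on the bench, right way up. Half turns alike. Origin: centre of underside, x long axis, z up.
- plain_cover: Aluminium cover with a plain top without slots, 64 x 110 x 14 mm, about 0.12 kg. Long sides are vertical faces z 0 to 14, y +/-32 mm (grip at their middle from above); four 12 mm through holes at x +/-38, y +/-18. Starts on the bench, right way up. Half turns alike. Origin: centre of underside, x long axis, z up.

How it is judged:
By the outcome, as a careful person would: the job done as asked, in the order asked, and still so for the second after the job is handed in, with the robot touching nothing.
It also fails if it takes over 141 s, if anything falls off the work surface, if the arm or the gripper's body presses on something with over 40 N, if the wrist force passes 120 N, or if a joint passes its speed limit or range.

## Working session

There is one attempt and no reset: what is moved stays moved. The work goes in short steps, Python scripts to look and compute and a tool call to move; the robot and the scene stay as the last step left them, time stands still between calls to the robot, and variables do not carry over. Pictures are saved under pics/ and viewed, about 12 in all and at most 16, crops included, and the job is handed in when it is done.

Besides the shell and the picture viewer there is one more tool, called after "Request:" as a command line: name --pt "numbers of a row" for each row, then --argument value for the rest. send_rows: Moves the arm, as the interface text tells. Its arguments: {"type":"object","properties":{"plan":{"type":"array"},"grip_force":{"type":"number"}},"required":["plan"]}

```bash
ls; mkdir -p pics
python3 - <<'E'
from cell import env
import cv2,numpy as np
o=env.get_obs(); print(o['time_s'],o['tool_pos'],o['tool_rot'],o['grip_width'],env.grip_point_offset)
ims=[]
for n in ['scene','side']:
    im=env.read_camera(n); cv2.imwrite(f'pics/{n}0.png',im[:,:,::-1])
    c=env.get_calibration(n); print(n,c['fx'],c['k1'],np.round(c['extrinsics'],3).tolist())
    for q in ['finned_base','flat_base','mat','power_board','logic_board','slotted_cover','plain_cover']:
        print(q,[(round(r['confidence'],2),r['rect']) for r in env.regions_of(n,q)][:2])
E
```

```text
pics
0.0 [0.1511404 0.6316124 0.2214634] [-1.79890095e+02  8.24593616e-03  1.66550341e+02] 0.08697334180432123 0.0187
scene 498.8328380711634 -0.017460218014532163 [[0.577, -0.586, 0.568, -0.119], [-0.816, -0.403, 0.414, -0.457], [-0.013, -0.703, -0.711, 0.829], [0.0, 0.0, 0.0, 1.0]]
finned_base [(0.7, [420.6, 234.8, 465.4, 297.6])]
flat_base [(0.73, [226.1, 156.8, 271.6, 202.1]), (0.27, [287.3, 196.8, 339.4, 231.5])]
mat [(0.6, [290.2, 196.9, 337.3, 232.9])]
power_board [(0.56, [222.6, 153.8, 267.7, 193.1])]
logic_board [(0.89, [428.0, 237.8, 469.7, 283.9])]
slotted_cover [(0.92, [171.6, 204.3, 220.0, 241.8])]
plain_cover [(0.74, [387.7, 303.5, 441.1, 354.4])]
side 497.4776154434272 -0.005306280700431486 [[0.988, -0.119, 0.103, 0.425], [-0.156, -0.659, 0.736, -0.692], [-0.02, -0.743, -0.669, 0.685], [0.0, 0.0, 0.0, 1.0]]
finned_base [(0.7, [354.4, 341.9, 460.2, 417.0])]
flat_base [(0.58, [296.9, 159.5, 361.3, 203.8])]
mat [(0.71, [318.0, 230.5, 386.8, 265.4]), (0.59, [227.8, 177.3, 279.7, 207.0])]
power_board [(0.74, [303.6, 160.6, 357.7, 194.7])]
logic_board [(0.84, [362.9, 345.9, 449.2, 406.0])]
slotted_cover [(0.89, [229.7, 178.7, 278.1, 206.1])]
plain_cover [(0.74, [252.8, 378.3, 330.9, 434.4]), (0.64, [227.1, 177.3, 281.7, 207.4])]
```

View pics/scene0.png

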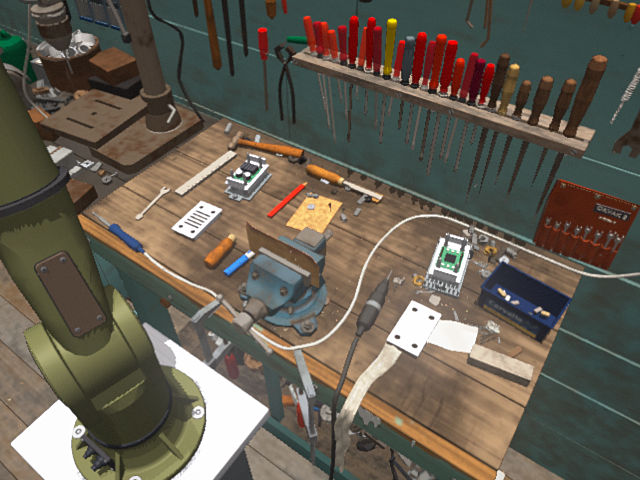

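View pics/side0.png

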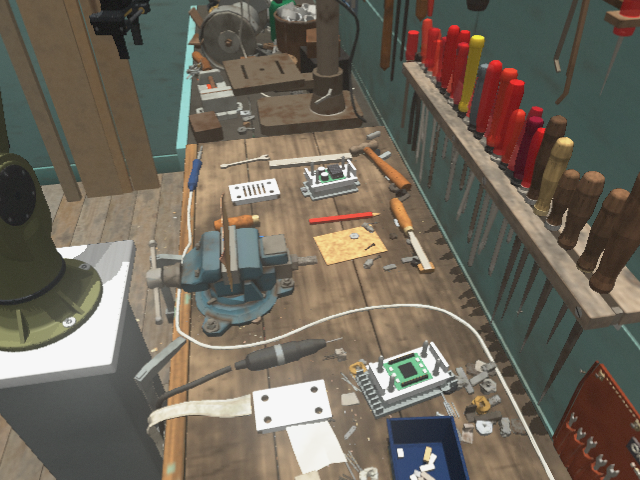

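```bash
cat > h.py <<'E'
from cell import env
import cv2,numpy as np
from scipy.spatial.transform import Rotation as R
def K(c): return np.array([[c['fx'],0,c['cx']],[0,c['fy'],c['cy']],[0,0,1.]])
def ray(c,uv):
    p=cv2.undistortPoints(np.float64(uv).reshape(-1,1,2),K(c),np.array([c['k1'],0,0,0.])).reshape(-1,2)
    E=np.array(c['extrinsics']); return E[:3,3],np.c_[p,np.ones(len(p))]@E[:3,:3].T
def onz(c,uv,z):
    o,d=ray(c,uv); return o+d*((z-o[2])/d[:,2])[:,None]
def proj(c,P):
    E=np.array(c['extrinsics']); q=(np.float64(P).reshape(-1,3)-E[:3,3])@E[:3,:3]
    return cv2.projectPoints(q.reshape(-1,1,3),np.zeros(3),np.zeros(3),K(c),np.array([c['k1'],0,0,0.]))[0].reshape(-1,2)
def region_pose(c,m,z):
    ys,xs=np.nonzero(m); P=onz(c,np.c_[xs,ys],z)[:,:2]*1000
    (x,y),(w,h),a=cv2.minAreaRect(P.astype(np.float32))
    if w<h: a+=90;w,h=h,w
    return np.round([x,y,(a+90)%180-90,w,h],1)
E
python3 - <<'E'
from h import *
for n in ['scene','side']:
    env.read_camera(n); c=env.get_calibration(n)
    for q,z in [('mat',.003),('power_board',.05),('logic_board',.05),('slotted_cover',.014),('plain_cover',.014),('finned_base',.02),('flat_base',.02)]:
        for r in env.regions_of(n,q)[:1]: print(n,q,region_pose(c,r['region'],z))
E
```

```text
scene mat [596.2  59.1   9.2 130.1  86.7]
scene power_board [586.4 250.9   7.9 131.6  78.9]
scene logic_board [ 608.9 -281.8   12.1  131.8   63.9]
scene slotted_cover [412.8 268.2   3.1 113.5  77.7]
scene plain_cover [ 433.6 -292.5    1.1  112.4   66.5]
scene finned_base [ 616.7 -281.3   10.   175.5   77. ]
scene flat_base [595.4 269.7   9.9 177.5 102.6]
side mat [598.7  59.    8.3 130.3  94.6]
side power_board [594.7 239.9   8.1 119.1  93.3]
side logic_board [ 616.9 -292.1   12.8  117.7   72.1]
side slotted_cover [416.9 262.8   4.5 107.6  82.3]
side plain_cover [ 435.8 -296.     2.   109.5   70.6]
side finned_base [ 613.3 -280.7   12.2  145.2   95.8]
side flat_base [588.9 273.2 -87.3 151.7 137.6]
```

The scene and side views agree. The flat base with the power board is at scene (248,178), the mat at (314,214), the finned base with the logic board at (449,263), the slotted cover at (196,221) and the plain cover at (414,328). First I go above the power board.

```bash
cat >> h.py <<'E'
def plan(*tg):
    """targets (x,y,z mm, yaw deg): prints turn rows, then shift rows, in tool axes"""
    o=env.get_obs(); p=np.array(o['tool_pos'])*1000; yaw=o['tool_rot'][2]
    print('at',np.round(p,1),np.round(o['tool_rot'],2),'t',round(o['time_s'],2),'w',round(o['grip_width']*1000,1),'F',np.round(o['force'],1))
    Rm=R.from_euler('xyz',o['tool_rot'],degrees=True)
    tilt=Rm.inv().apply(np.cross(Rm.apply([0,0,1]),[0,0,-1])); print(' tilt fix rad',np.round(tilt,4))
    for x,y,z,w in tg:
        d=-(((w-yaw)+90)%180-90); n=max(1,int(np.ceil(abs(d)/7))); 
        yaw=yaw-d; a=np.radians(yaw)
        s=np.array([x,y,z])-p; p=np.array([x,y,z])
        t=np.array([s[0]*np.cos(a)+s[1]*np.sin(a), s[0]*np.sin(a)-s[1]*np.cos(a), -s[2]])
        m=max(1,int(np.ceil(np.linalg.norm(t)/45)))
        print(f' turn {n} x {np.radians(d)/n:.4f}; shift total {np.round(t,1)} = {m} x {np.round(t/m,1)}')
E
python3 - <<'E'
from h import *
plan((300,430,300,188),(590,255,250,188))
E
```

```text
at [151.3 632.2 222.6] [179.99   0.   166.55] t 1.6 w 86.6 F [0.3 1.1 0.2]
 tilt fix rad [ 0.0001  0.0001 -0.    ]
 turn 4 x -0.0936; shift total [-119.1 -220.9  -77.4] = 6 x [-19.9 -36.8 -12.9]
 turn 1 x -0.0000; shift total [-262.8 -213.7   50. ] = 8 x [-32.9 -26.7   6.2]
```

Request:
send_rows --pt "87 0 0 -15 0 0 -0.0936" --pt "87 0 0 -15 0 0 -0.0936" --pt "87 0 0 -15 0 0 -0.0936" --pt "87 0 0 -15 0 0 -0.0936" --pt "87 -20 -37 -3 0 0 0" --pt "87 -20 -37 -3 0 0 0" --pt "87 -20 -37 -3 0 0 0" --pt "87 -20 -37 -3 0 0 0" --pt "87 -20 -37 -3 0 0 0" --pt "87 -20 -37 -3 0 0 0"

```text
time_s: 2.6
tool_pos: [0.3018, 0.4275, 0.301]
tool_rot: [180.0, 0.0, -172.0]
force: [0.6, 0.5, 0.8]
grip_width: 0.0873
```

Request:
send_rows --pt "87 -33 -27 6 0 0 0" --pt "87 -33 -27 6 0 0 0" --pt "87 -33 -27 6 0 0 0" --pt "87 -33 -27 6 0 0 0" --pt "87 -33 -27 6 0 0 0" --pt "87 -33 -27 6 0 0 0" --pt "87 -33 -27 6 0 0 0" --pt "87 -33 -27 6 0 0 0" --pt "87 0 0 0 0 0 0" --pt "87 0 0 0 0 0 0"

```text
time_s: 3.6
tool_pos: [0.5929, 0.2509, 0.2519]
tool_rot: [-180.0, -0.1, -172.1]
force: [-0.3, -0.7, 0.7]
grip_width: 0.087
```

```bash
cat >> h.py <<'E'
def look(name,*qz):
    c=env.get_calibration('wrist'); im=env.read_camera('wrist'); cv2.imwrite(f'pics/{name}.png',im[:,:,::-1])
    for q,z in qz:
        for r in env.regions_of('wrist',q)[:1]: print(q,round(r['confidence'],2),np.round(r['rect']),region_pose(c,r['region'],z))
    return c,im
E
python3 - <<'E'
from h import *
plan((590,255,250,188))
c,im=look('w1',('power_board',.053),('flat_base',.01))
print(np.round(c['extrinsics'],3).tolist(),c['fx'])
E
```

```text
at [592.9 250.9 251.9] [-1.7998e+02 -6.0000e-02 -1.7214e+02] t 3.6 w 87.0 F [-0.3 -0.7  0.7]
 tilt fix rad [-0.0004 -0.001  -0.    ]
 turn 1 x -0.0024; shift total [2.3 4.5 1.9] = 1 x [2.3 4.5 1.9]
power_board 0.68 [299. 157. 364. 273.] [595.  265.6   9.1 112.6  62.1]
flat_base 0.57 [291. 141. 365. 266.] [589.8 265.5   9.1 130.3  75.1]
[[-0.135, 0.955, 0.263, 0.521], [0.991, 0.131, 0.035, 0.242], [-0.001, 0.266, -0.964, 0.414], [0.0, 0.0, 0.0, 1.0]] 378.329464685726
```

View pics/w1.png

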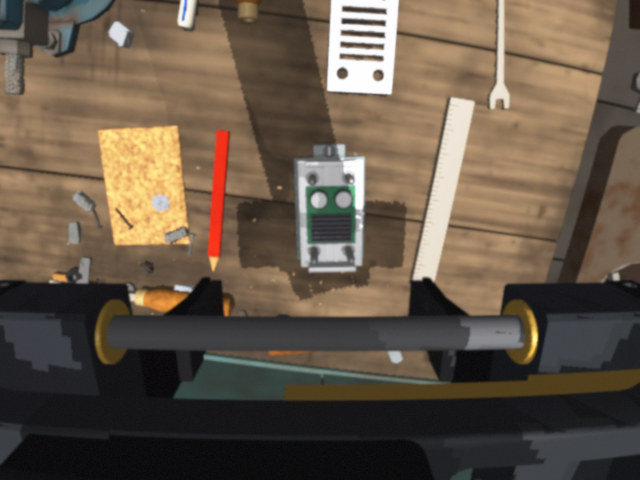

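The wrist view shows the power board at px (330,215), with the pins at its four corners. The slotted cover (362,45) and the mat (143,185) are also in view. I'll fit poses by matching silhouettes.

```bash
cat >> h.py <<'E'
from scipy.optimize import minimize
def box(L,W,z0,z1): return [(a*L/2,b*W/2,z) for a in(-1,1) for b in(-1,1) for z in(z0,z1)]
def shape(q,z):
    if 'board' in q: return box(110,64,z,z+15)+box(110,60,z,z+33)
    if 'cover' in q: return box(110,64,z,z+14)
    if q=='mat': return box(130,90,z,z+3)
def fit(cam,q,z,init,rank=0):
    """silhouette fit, mm/deg. z = underside height mm"""
    c=env.get_calibration(cam); rs=env.regions_of(cam,q)
    if not rs: print(q,'none'); return
    m=rs[rank]['region'].astype(np.uint8); S=np.array(shape(q,z),float)
    def hull(v):
        a=np.radians(v[2]); P=S.copy(); P[:,0]=v[0]+S[:,0]*np.cos(a)-S[:,1]*np.sin(a); P[:,1]=v[1]+S[:,0]*np.sin(a)+S[:,1]*np.cos(a)
        return cv2.convexHull(proj(c,P/1000).astype(np.float32))
    k=16
    M=cv2.resize(m,None,fx=4,fy=4,interpolation=cv2.INTER_LINEAR)
    def cost(v):
        I=np.zeros_like(M); cv2.fillConvexPoly(I,np.round((hull(v)*4+1.5)*k).astype(np.int32),1,shift=4); return int(np.count_nonzero(I!=M))/M.sum()
    best=min((minimize(cost,init,method='Nelder-Mead',options=dict(initial_simplex=np.array(init)+s*np.array([[0,0,0],[8,0,0],[0,8,0],[0,0,5]]),xatol=.05,fatol=1e-5)) for s in (1,-1,.4)),key=lambda r:r.fun)
    print(cam,q,round(rs[rank]['confidence'],2),'pose',np.round(best.x,1),'xor',round(best.fun,3)); return best.x
E
python3 - <<'E'
from h import *
env.read_camera('wrist')
fit('wrist','power_board',20,[592,262,9]); fit('wrist','mat',0,[597,59,9]); fit('wrist','slotted_cover',0,[414,266,4])
for n in ('scene','side'):
    env.read_camera(n)
    for q,z,i in [('power_board',20,[592,262,9]),('logic_board',20,[612,-285,12]),('mat',0,[597,59,9]),('slotted_cover',0,[414,266,4]),('plain_cover',0,[434,-293,2])]: fit(n,q,z,i)
plan((565,260,150,189))
E
```

```text
wrist power_board 0.56 pose [595.4 266.6   8.8] xor 0.126
wrist mat 0.67 pose [598.7  59.3   9. ] xor 0.116
slotted_cover none
scene power_board 0.75 pose [596.8 266.5  15.7] xor 0.348
scene logic_board 0.75 pose [ 623.7 -276.3   11.6] xor 0.304
scene mat 0.63 pose [598.7  61.6   9.4] xor 0.254
scene slotted_cover 0.92 pose [415.1 273.6   6.2] xor 0.165
scene plain_cover 0.88 pose [ 441.  -290.8    2.9] xor 0.165
side power_board 0.8 pose [594.6 263.    3.5] xor 0.568
side logic_board 0.94 pose [ 617.4 -280.4   12.6] xor 0.296
side mat 0.84 pose [599.   59.4   9. ] xor 0.112
side slotted_cover 0.63 pose [415.6 272.4   4.8] xor 0.203
side plain_cover 0.89 pose [ 436.2 -291.9    2.2] xor 0.133
at [592.5 251.8 252.5] [ 180.    0. -172.] t 4.55 w 87.0 F [0.3 0.9 0.2]
 tilt fix rad [ 0.  0. -0.]
 turn 1 x -0.0175; shift total [ 25.9  12.4 102.5] = 3 x [ 8.6  4.1 34.2]
```

Request:
send_rows --pt "87 0 0 0 0 0 -0.016" --pt "87 8.6 4 34 0 0 0" --pt "87 8.6 4 34 0 0 0" --pt "87 8.6 4 34 0 0 0" --pt "87 0 0 0 0 0 0" --pt "87 0 0 0 0 0 0"

```text
time_s: 5.15
tool_pos: [0.5654, 0.2597, 0.1511]
tool_rot: [-180.0, 0.0, -171.1]
force: [0.9, -0.5, 0.2]
grip_width: 0.0869
```

```bash
cat >> h.py <<'E'
def overlay(name,c,im,v,zs=((70,'pin'),(53,'wall')),crop=None):
    """v pose mm/deg; draws pin tips and 110x64 outline"""
    I=cv2.resize(im[:,:,::-1],None,fx=2,fy=2,interpolation=cv2.INTER_CUBIC); a=np.radians(v[2]); Rz=np.array([[np.cos(a),-np.sin(a)],[np.sin(a),np.cos(a)]])
    def T(P,z): return proj(c,np.c_[(np.array(P)@Rz.T+v[:2]),np.full(len(P),z)]/1000)*2+.5
    for z,k in zs:
        if k=='pin':
            for p in T([(s*38,t*18) for s in(1,-1) for t in(1,-1)],z): cv2.drawMarker(I,tuple(int(q) for q in np.round(p)),(0,0,255),cv2.MARKER_CROSS,10,1)
        else: cv2.polylines(I,[np.round(T([(55,32),(55,-32),(-55,-32),(-55,32)],z)).astype(int)],True,(0,255,255),1)
    if crop is None:
        q=T([(0,0)],zs[0][0])[0]; crop=(int(max(0,q[0]-250)),int(max(0,q[1]-230)))
    x,y=crop; cv2.imwrite(f'pics/{name}.png',I[y:y+460,x:x+500]); print(name,'crop origin(2x)',crop)
E
python3 - <<'E'
from h import *
c,im=look('w2')
v=fit('wrist','power_board',20,[595,266,9])
overlay('w2o',c,im,v)
plan((v[0],v[1],150,180+v[2]))
E
```

```text
wrist power_board 0.8 pose [598.7 267.1   9.2] xor 0.396
w2o crop origin(2x) (386, 361)
at [567.2 260.  153.1] [ 179.94    0.24 -171.11] t 5.25 w 87.0 F [-0.4 -1.3  0.5]
 tilt fix rad [0.001  0.0041 0.    ]
 turn 1 x -0.0049; shift total [-32.2   2.    3.1] = 1 x [-32.2   2.    3.1]
```

View pics/w2o.png

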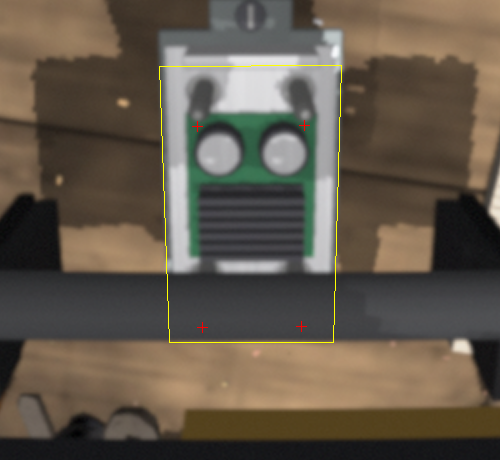

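The overlay shows the predicted pins (red) about 12 crop px too low compared with the visible tips near (200,113) and (308,113). So the board is at about (595,267.5), yaw 9. I'll grasp it there.

Request:
send_rows --pt "87 -29 -3 0 0 0 0" --pt "87 0 0 40 0 0 0" --pt "87 0 0 40 0 0 0" --pt "87 0 0 25 0 0 0" --pt "87 0 0 15 0 0 0" --pt "87 0 0 10 0 0 0" --pt "87 0 0 0 0 0 0" --pt "87 0 0 0 0 0 0"

```text
time_s: 6.05
tool_pos: [0.5956, 0.2618, 0.0223]
tool_rot: [180.0, 0.2, -171.1]
force: [-0.1, 0.9, 0.1]
grip_width: 0.0871
```

Run:
```python
from h import *
plan((595,267.5,20,189))
```

```text
at [595.6 261.8  22.3] [ 1.7995e+02  1.5000e-01 -1.7109e+02] t 6.05 w 87.1 F [-0.1  0.9  0.1]
 tilt fix rad [0.0009 0.0026 0.    ]
 turn 1 x -0.0015; shift total [-0.3  5.8  2.3] = 1 x [-0.3  5.8  2.3]
```

Request:
send_rows --pt "87 0 5.5 1 0 0 0" --pt "87 0 0 0 0 0 0" --pt "60 0 0 0 0 0 0" --pt "60 0 0 0 0 0 0" --pt "60 0 0 0 0 0 0" --pt "60 0 0 0 0 0 0" --pt "60 0 0 0 0 0 0" --grip_force 20

```text
time_s: 6.75
tool_pos: [0.5934, 0.2665, 0.0196]
tool_rot: [-180.0, 0.0, -171.1]
force: [-0.2, -0.5, 0.5]
grip_width: 0.0638
```

Run:
```python
from h import *
plan((595,267.5,21,189)); print(env.get_obs()['wrist_torque'])
```

```text
at [593.4 266.5  19.6] [-179.99    0.   -171.09] t 6.75 w 63.8 F [-0.2 -0.5  0.5]
 tilt fix rad [-0.0001  0.      0.    ]
 turn 1 x -0.0016; shift total [-1.7  0.7 -1.4] = 1 x [-1.7  0.7 -1.4]
[-0.08140243  0.02631617  0.0253251 ]
```

Request:
send_rows --pt "60 0 0 -10 0 0 0" --pt "60 0 0 -20 0 0 0" --pt "60 0 0 -30 0 0 0" --pt "60 0 0 -30 0 0 0" --pt "60 0 0 -30 0 0 0" --pt "60 2.5 -20 0 0 0 0" --pt "60 6 -42 0 0 0 0" --pt "60 6 -42 0 0 0 0" --pt "60 6 -42 0 0 0 0" --pt "60 5 -40 0 0 0 0" --pt "60 3 -20 0 0 0 0" --pt "60 0 0 0 0 0 0"

```text
time_s: 7.95
tool_pos: [0.5964, 0.052, 0.139]
tool_rot: [-179.9, -0.1, -171.6]
force: [-0.2, -0.2, -1.2]
grip_width: 0.0635
```

Run:
```python
from h import *
plan((598,59.3,5,189))
c,im=look('w3')
```

```text
at [596.4  52.  139. ] [-1.7985e+02 -9.0000e-02 -1.7156e+02] t 7.95 w 63.5 F [-0.2 -0.2 -1.2]
 tilt fix rad [-0.0025 -0.0015  0.    ]
 turn 1 x -0.0099; shift total [ -2.7   7.  134. ] = 3 x [-0.9  2.3 44.7]
```

View pics/w3.png

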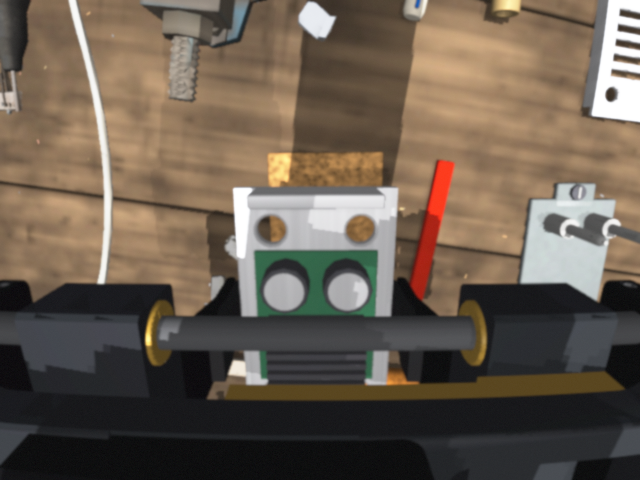

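The wrist view shows the board held level over the mat, with its holes at (270,229) and (360,229). I lower it.

Request:
send_rows --pt "60 -2 7 20 0 0 -0.01" --pt "60 0 0 40 0 0 0" --pt "60 0 0 40 0 0 0" --pt "60 0 0 20 0 0 0" --pt "60 0 0 8 0 0 0" --pt "60 0 0 4 0 0 0" --pt "60 0 0 0 0 0 0" --pt "60 0 0 0 0 0 0"

```text
time_s: 8.8
tool_pos: [0.5992, 0.0665, 0.009]
tool_rot: [180.0, 0.1, -170.5]
force: [-0.2, -0.7, -2.1]
grip_width: 0.0639
```

Run:
```python
from h import *
c=env.get_calibration('wrist')
plan((598,59.3,4,189))
```

```text
at [599.2  66.5   9. ] [ 1.7998e+02  1.5000e-01 -1.7049e+02] t 8.8 w 63.9 F [-0.2 -0.7 -2.1]
 tilt fix rad [0.0003 0.0026 0.    ]
 turn 1 x 0.0089; shift total [ 2.3 -6.9  5. ] = 1 x [ 2.3 -6.9  5. ]
```

Request:
send_rows --pt "60 2 -6 0 0 0 0" --pt "60 0 0 3 0 0 0" --pt "60 0 0 0 0 0 0" --pt "60 0 0 0 0 0 0"

```text
time_s: 9.2
tool_pos: [0.5971, 0.0597, 0.0046]
tool_rot: [180.0, 0.0, -170.5]
force: [0.3, -0.4, -2.0]
grip_width: 0.0639
```

Run:
```python
from h import *
plan((598,59.3,4,189))
```

```text
at [597.1  59.7   4.6] [ 1.7999e+02  1.0000e-02 -1.7052e+02] t 9.2 w 63.9 F [ 0.3 -0.4 -2. ]
 tilt fix rad [0.0002 0.0001 0.    ]
 turn 1 x 0.0083; shift total [-0.9 -0.6  0.6] = 1 x [-0.9 -0.6  0.6]
```

Request:
send_rows --pt "60 0 0 1.5 0 0 0" --pt "87 0 0 0 0 0 0" --pt "87 0 0 0 0 0 0" --pt "87 0 0 0 0 0 0" --pt "87 0 0 0 0 0 0" --pt "87 0 0 -10 0 0 0" --pt "87 0 0 -40 0 0 0" --pt "87 0 0 -45 0 0 0" --pt "87 0 0 -45 0 0 0" --pt "87 0 0 -45 0 0 0"

```text
time_s: 10.2
tool_pos: [0.5966, 0.0587, 0.1902]
tool_rot: [-180.0, -0.0, -170.6]
force: [0.7, 0.7, -1.0]
grip_width: 0.087
```

Run:
```python
from h import *
plan((570,-272,200,192))
```

```text
at [596.6  58.7 190.2] [-1.7996e+02 -1.0000e-02 -1.7057e+02] t 10.2 w 87.0 F [ 0.7  0.7 -1. ]
 tilt fix rad [-0.0007 -0.0001 -0.    ]
 turn 1 x -0.0449; shift total [  94.8 -318.    -9.8] = 8 x [ 11.9 -39.7  -1.2]
```

Request:
send_rows --pt "87 0 0 0 0 0 -0.045" --pt "87 12 -40 -1 0 0 0" --pt "87 12 -40 -1 0 0 0" --pt "87 12 -40 -1 0 0 0" --pt "87 12 -40 -1 0 0 0" --pt "87 12 -40 -1 0 0 0" --pt "87 12 -40 -1 0 0 0" --pt "87 12 -40 -1 0 0 0" --pt "87 11 -38 -1 0 0 0" --pt "87 0 0 0 0 0 0" --pt "87 0 0 0 0 0 0" --pt "87 0 0 0 0 0 0"

```text
time_s: 11.4
tool_pos: [0.5709, -0.2697, 0.196]
tool_rot: [179.9, 0.0, -167.9]
force: [0.3, 0.2, 0.1]
grip_width: 0.0868
```

Run:
```python
from h import *
c,im=look('w4')
v=fit('wrist','logic_board',20,[615,-281,12])
fit('wrist','plain_cover',0,[436,-292,2])
overlay('w4o',c,im,v)
plan((v[0],v[1],20,180+v[2]))
```

```text
wrist logic_board 0.68 pose [ 618.7 -278.1   11.8] xor 0.314
wrist plain_cover 0.89 pose [ 436.1 -291.1    1.9] xor 0.065
w4o crop origin(2x) (335, 341)
at [ 571.2 -269.3  196. ] [ 1.7996e+02  1.0000e-02 -1.6778e+02] t 11.55 w 87.1 F [ 0.1 -0.6  1.3]
 tilt fix rad [0.0008 0.0002 0.    ]
 turn 1 x 0.0066; shift total [-44.7 -18.4 176. ] = 5 x [-8.9 -3.7 35.2]
```

View pics/w4o.png

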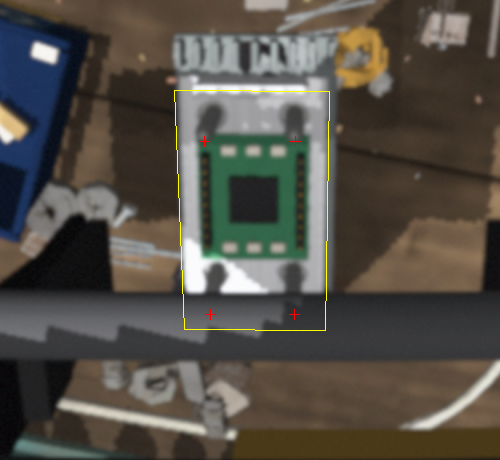

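The logic board is at about (615,-278.5), yaw 11.9; the fit is about 10 crop px too low at the pins, as it was before. I'll grasp it.

Request:
send_rows --pt "87 -20 -9 10 0 0 0.005" --pt "87 -21 -9 40 0 0 0" --pt "87 0 0 45 0 0 0" --pt "87 0 0 40 0 0 0" --pt "87 0 0 20 0 0 0" --pt "87 0 0 12 0 0 0" --pt "87 0 0 6 0 0 0" --pt "87 0 0 0 0 0 0" --pt "87 0 0 0 0 0 0"

```text
time_s: 12.45
tool_pos: [0.6156, -0.2806, 0.0247]
tool_rot: [-179.9, 0.1, -168.2]
force: [-0.1, 0.4, -0.1]
grip_width: 0.0868
```

Run:
```python
from h import *
plan((615.3,-278.6,20.5,191.9))
```

```text
at [ 615.6 -280.6   24.7] [-1.7993e+02  1.3000e-01 -1.6820e+02] t 12.45 w 86.8 F [-0.1  0.4 -0.1]
 tilt fix rad [-0.0012  0.0023 -0.    ]
 turn 1 x -0.0018; shift total [-0.1  2.   4.2] = 1 x [-0.1  2.   4.2]
```

Request:
send_rows --pt "87 0 1.5 4 0 0 0" --pt "87 0 0 0 0 0 0" --pt "60 0 0 0 0 0 0" --pt "60 0 0 0 0 0 0" --pt "60 0 0 0 0 0 0" --pt "60 0 0 0 0 0 0" --pt "60 0 0 0 0 0 0"

```text
time_s: 13.15
tool_pos: [0.6142, -0.279, 0.0192]
tool_rot: [-180.0, 0.0, -168.2]
force: [-0.7, 0.1, -0.0]
grip_width: 0.0639
```

Run:
```python
from h import *
plan((594.5,267,160,189)); print(env.get_obs()['wrist_torque'])
```

```text
at [ 614.2 -279.    19.2] [-1.7998e+02  1.0000e-02 -1.6823e+02] t 13.15 w 63.9 F [-0.7  0.1 -0. ]
 tilt fix rad [-0.0004  0.0002  0.    ]
 turn 1 x 0.0484; shift total [ -65.9  542.4 -140.8] = 13 x [ -5.1  41.7 -10.8]
[-0.09787127  0.05235081  0.0571466 ]
```

Request:
send_rows --pt "60 0 0 -10 0 0 0" --pt "60 0 0 -20 0 0 0" --pt "60 0 0 -35 0 0 0" --pt "60 0 0 -40 0 0 0" --pt "60 0 0 -35 0 0 0.048" --pt "60 -2 20 0 0 0 0" --pt "60 -5 40 0 0 0 0" --pt "60 -5 40 0 0 0 0" --pt "60 -5 40 0 0 0 0" --pt "60 -5 40 0 0 0 0" --pt "60 -5 40 0 0 0 0" --pt "60 -5 40 0 0 0 0"

```text
time_s: 14.35
tool_pos: [0.6044, -0.0153, 0.1596]
tool_rot: [180.0, 0.0, -171.0]
force: [0.4, -0.7, -2.2]
grip_width: 0.0637
```

Request:
send_rows --pt "60 -5 40 0 0 0 0" --pt "60 -5 40 0 0 0 0" --pt "60 -5 40 0 0 0 0" --pt "60 -5 40 0 0 0 0" --pt "60 -5 40 0 0 0 0" --pt "60 -5 40 0 0 0 0" --pt "60 -5 25 0 0 0 0" --pt "60 0 15 0 0 0 0" --pt "60 0 0 0 0 0 0" --pt "60 0 0 0 0 0 0" --pt "60 0 0 0 0 0 0"

```text
time_s: 15.45
tool_pos: [0.5963, 0.2621, 0.1593]
tool_rot: [-179.9, 0.0, -171.2]
force: [0.3, -0.2, -1.2]
grip_width: 0.0637
```

Run:
```python
from h import *
c,im=look('w5')
plan((594.5,267,90,189))
```

```text
at [596.3 262.3 159.3] [-1.7994e+02  1.0000e-02 -1.7117e+02] t 15.5 w 64.0 F [ 1.  -0.1 -1.3]
 tilt fix rad [-0.001   0.0002  0.    ]
 turn 1 x -0.0029; shift total [ 1.   4.9 69.3] = 2 x [ 0.5  2.4 34.7]
```

View pics/w5.png

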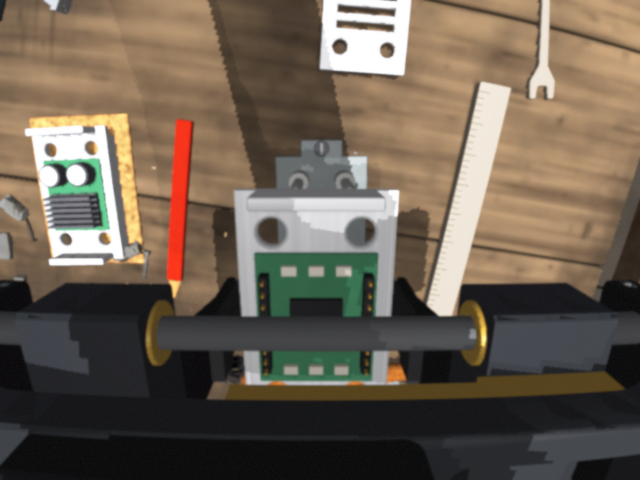

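The power board sits squarely on the mat. The logic board is held level, its front holes at (271,231) and (361,231), with the flat base's pins ahead at (298,181) and (344,181).

Run:
```python
from h import *
c=env.get_calibration('wrist'); o=env.get_obs(); p=np.array(o['tool_pos'])*1000; a=np.radians(9)
im=cv2.imread('pics/w5.png')
crop=cv2.resize(im[130:260,220:410],None,fx=4,fy=4,interpolation=cv2.INTER_CUBIC); cv2.imwrite('pics/w5c.png',crop)
u=np.array([np.cos(a),np.sin(a)]); n=np.array([-u[1],u[0]])
for z in (p[2]+10,p[2]+13):
    h=onz(c,[(271,231),(361,231)],z/1000).mean(0)[:2]*1000+38*u; print('board centre rel TCP along u,n',(h-p[:2])@u,(h-p[:2])@n)
for z in (30,):
    h=onz(c,[(298,181),(344,181)],z/1000)*1000; print(h, h.mean(0)[:2]+38*u)
```

```text
board centre rel TCP along u,n 3.2402924091097374 0.8051250097118353
board centre rel TCP along u,n 2.495789801035688 0.8109223540468927
[[559.01143951 243.15296158  30.        ]
 [553.61585242 278.06072721  30.        ]] [593.84580291 266.55135407]
```

View pics/w5c.png

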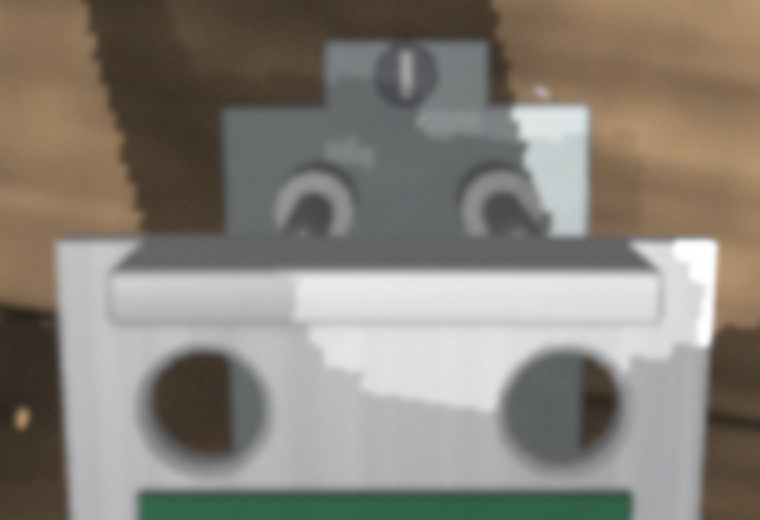

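Request:
send_rows --pt "60 4 3.5 20 0 0 -0.003" --pt "60 0 0 35 0 0 0" --pt "60 0 0 25 0 0 0" --pt "60 0 0 12 0 0 0" --pt "60 0 0 0 0 0 0" --pt "60 0 0 0 0 0 0" --pt "60 0 0 0 0 0 0"

```text
time_s: 16.2
tool_pos: [0.5925, 0.2682, 0.0691]
tool_rot: [179.9, 0.2, -170.8]
force: [-0.4, 0.3, -1.4]
grip_width: 0.064
```

Run:
```python
from h import *
plan((591.5,266,66,189))
c,im=look('w6')
cv2.imwrite('pics/w6c.png',cv2.resize(im[150:300,200:430,::-1],None,fx=3.4,fy=3.4,interpolation=cv2.INTER_CUBIC))
```

```text
at [592.5 268.2  69.1] [ 179.94    0.18 -170.82] t 16.2 w 64.0 F [-0.4  0.3 -1.4]
 tilt fix rad [ 0.001   0.0032 -0.    ]
 turn 1 x 0.0031; shift total [ 1.4 -2.   3.1] = 1 x [ 1.4 -2.   3.1]
```

View pics/w6c.png

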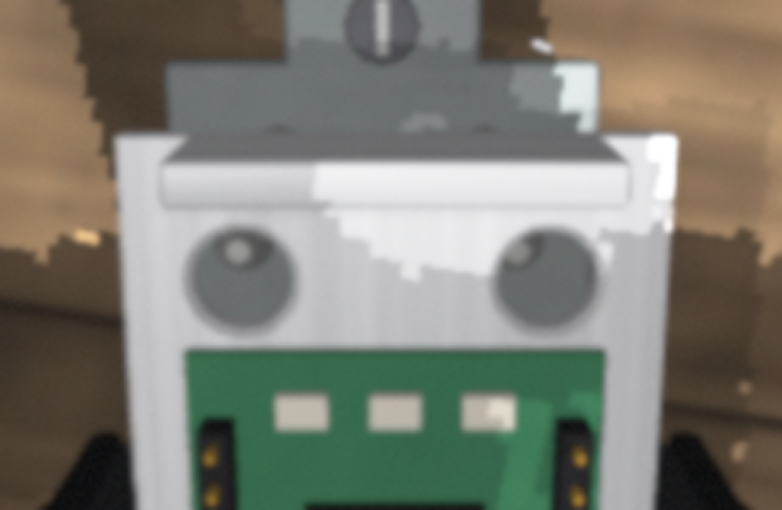

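Run:
```python
from h import *
c=env.get_calibration('wrist'); a=np.radians(9)
f=lambda x,y:(200+x/3.4,150+y/3.4)
T=np.array([[np.cos(a),np.sin(a)],[-np.sin(a),np.cos(a)]])
h=onz(c,[f(242,280),f(546,280)],.0805)[:,:2]*1000
t=onz(c,[f(238,250),f(517,250)],.0695)[:,:2]*1000
print(np.linalg.norm(h[0]-h[1]),np.linalg.norm(t[0]-t[1])); print('pins minus holes in (u,n)',(t-h)@T.T,((t-h)@T.T).mean(0))
```

```text
36.76091638185282 35.967881011611944
pins minus holes in (u,n) [[-1.18405368 -1.72766922]
 [-1.17954378 -2.52069777]] [-1.18179873 -2.1241835 ]
```

The pin tips show through the front holes, so the board needs to move −1.2 mm along its length and −2.1 mm across. I correct that and lower.

Request:
send_rows --pt "60 1.2 -2.1 0 0 0 0" --pt "60 0 0 8 0 0 0" --pt "60 0 0 8 0 0 0" --pt "60 0 0 8 0 0 0" --pt "60 0 0 8 0 0 0" --pt "60 0 0 0 0 0 0"

```text
time_s: 16.85
tool_pos: [0.5905, 0.2655, 0.0336]
tool_rot: [-180.0, 0.0, -170.8]
force: [3.1, 1.0, -4.6]
grip_width: 0.0634
```

Request:
send_rows --pt "60 0 0 6 0 0 0" --pt "60 0 0 5 0 0 0" --pt "60 0 0 3 0 0 0" --pt "60 0 0 0 0 0 0" --pt "60 0 0 0 0 0 0"

```text
time_s: 17.35
tool_pos: [0.5905, 0.2656, 0.0209]
tool_rot: [-180.0, 0.0, -170.8]
force: [4.0, 1.2, -3.4]
grip_width: 0.0637
```

Request:
send_rows --pt "60 0 0 1.5 0 0 0" --pt "60 0 0 0 0 0 0" --pt "60 0 0 0 0 0 0"

```text
time_s: 17.65
tool_pos: [0.5905, 0.2657, 0.0198]
tool_rot: [180.0, 0.0, -170.8]
force: [2.9, 1.4, -2.6]
grip_width: 0.0637
```

Request:
send_rows --pt "87 0 0 0 0 0 0" --pt "87 0 0 0 0 0 0" --pt "87 0 0 0 0 0 0" --pt "87 0 0 0 0 0 0" --pt "87 0 0 -20 0 0 0" --pt "87 0 0 -40 0 0 0" --pt "87 0 0 -40 0 0 0" --pt "87 0 0 -40 0 0 0" --pt "87 0 0 0 0 0 0" --pt "87 0 0 0 0 0 0"

```text
time_s: 18.65
tool_pos: [0.5907, 0.2659, 0.1608]
tool_rot: [179.9, 0.1, -170.8]
force: [0.1, -0.9, -1.1]
grip_width: 0.0872
```

Run:
```python
from h import *
plan((597.3,59.5,160,189.5),(597.3,59.5,5,189.5))
```

```text
at [590.7 265.9 160.8] [ 1.7994e+02  1.2000e-01 -1.7079e+02] t 18.65 w 87.2 F [ 0.1 -0.9 -1.1]
 tilt fix rad [ 0.0011  0.002  -0.    ]
 turn 1 x -0.0051; shift total [  27.5 -204.7    0.8] = 5 x [  5.5 -40.9   0.2]
 turn 1 x -0.0000; shift total [ -0.   0. 155.] = 4 x [-0.   0.  38.8]
```

Request:
send_rows --pt "87 2.5 -20 0 0 0 -0.005" --pt "87 6 -42 0 0 0 0" --pt "87 6 -42 0 0 0 0" --pt "87 6 -42 0 0 0 0" --pt "87 5 -40 0 0 0 0" --pt "87 2 -19 0 0 0 0" --pt "87 0 0 20 0 0 0" --pt "87 0 0 40 0 0 0" --pt "87 0 0 40 0 0 0" --pt "87 0 0 30 0 0 0" --pt "87 0 0 15 0 0 0" --pt "87 0 0 6 0 0 0"

```text
time_s: 19.85
tool_pos: [0.5946, 0.0586, 0.0058]
tool_rot: [-180.0, -0.3, -170.5]
force: [-0.1, 0.0, 1.3]
grip_width: 0.0871
```

Run:
```python
from h import *
env.read_camera('wrist'); plan((597.3,59.5,4.5,189.5))
```

```text
at [595.4  58.7   6.5] [-179.98   -0.2  -170.51] t 19.9 w 87.1 F [-0.9  1.1 -0.6]
 tilt fix rad [-0.0004 -0.0035 -0.    ]
 turn 1 x -0.0002; shift total [-2.   0.5  2. ] = 1 x [-2.   0.5  2. ]
```

Grip, lift and carry to the finned base (TCP was at about 614.5, −279, yaw 191.8).

Request:
send_rows --pt "87 -1 0.5 1.5 0 0 0" --pt "87 0 0 0 0 0 0" --pt "60 0 0 0 0 0 0" --pt "60 0 0 0 0 0 0" --pt "60 0 0 0 0 0 0" --pt "60 0 0 0 0 0 0" --pt "60 0 0 0 0 0 0" --pt "60 0 0 -10 0 0 0" --pt "60 0 0 -30 0 0 0" --pt "60 0 0 -40 0 0 0" --pt "60 0 0 -40 0 0 0" --pt "60 0 0 -35 0 0 -0.04"

```text
time_s: 21.1
tool_pos: [0.5978, 0.0593, 0.1646]
tool_rot: [-180.0, 0.1, -168.2]
force: [0.4, 0.1, -0.8]
grip_width: 0.0639
```

Run:
```python
from h import *
plan((611,-279.5,160,191.8))
```

```text
at [597.8  59.3 164.6] [-1.7999e+02  7.0000e-02 -1.6820e+02] t 21.1 w 63.9 F [ 0.4  0.1 -0.8]
 tilt fix rad [-0.0001  0.0012 -0.    ]
 turn 1 x 0.0000; shift total [  56.3 -334.3    4.6] = 8 x [  7.  -41.8   0.6]
```

Request:
send_rows --pt "60 4 -22 0 0 0 0" --pt "60 7 -42 0 0 0 0" --pt "60 7 -42 0 0 0 0" --pt "60 7 -42 0 0 0 0" --pt "60 7 -42 0 0 0 0" --pt "60 7 -42 0 0 0 0" --pt "60 7 -42 0 0 0 0" --pt "60 7 -40 0 0 0 0" --pt "60 3 -20 0 0 0 0" --pt "60 0 0 0 0 0 0" --pt "60 0 0 0 0 0 0" --pt "60 0 0 0 0 0 0"

```text
time_s: 22.3
tool_pos: [0.6116, -0.2766, 0.162]
tool_rot: [179.9, 0.0, -168.1]
force: [0.0, 0.3, -0.7]
grip_width: 0.0636
```

Run:
```python
from h import *
plan((613,-279.5,69,191.8))
```

```text
at [ 611.6 -276.6  162. ] [ 1.7991e+02  2.0000e-02 -1.6809e+02] t 22.3 w 63.6 F [ 0.   0.3 -0.7]
 tilt fix rad [0.0016 0.0003 0.    ]
 turn 1 x 0.0020; shift total [-0.8 -3.1 93. ] = 3 x [-0.3 -1.  31. ]
```

Request:
send_rows --pt "60 -0.8 -2.5 20 0 0 0" --pt "60 0 0 35 0 0 0" --pt "60 0 0 25 0 0 0" --pt "60 0 0 13 0 0 0" --pt "60 0 0 0 0 0 0" --pt "60 0 0 0 0 0 0" --pt "60 0 0 0 0 0 0"

```text
time_s: 23.0
tool_pos: [0.6137, -0.2814, 0.0711]
tool_rot: [-179.9, 0.2, -168.2]
force: [-0.4, 0.3, -1.6]
grip_width: 0.0637
```

Run:
```python
from h import *
plan((613,-279.5,69,191.8))
c,im=look('w7')
cv2.imwrite('pics/w7c.png',cv2.resize(im[150:300,200:430,::-1],None,fx=3.4,fy=3.4,interpolation=cv2.INTER_CUBIC))
```

```text
at [ 613.7 -281.4   71.1] [-1.7991e+02  1.6000e-01 -1.6820e+02] t 23.0 w 63.7 F [-0.4  0.3 -1.6]
 tilt fix rad [-0.0016  0.0028  0.    ]
 turn 1 x 0.0001; shift total [0.3 2.  2.1] = 1 x [0.3 2.  2.1]
```

View pics/w7c.png

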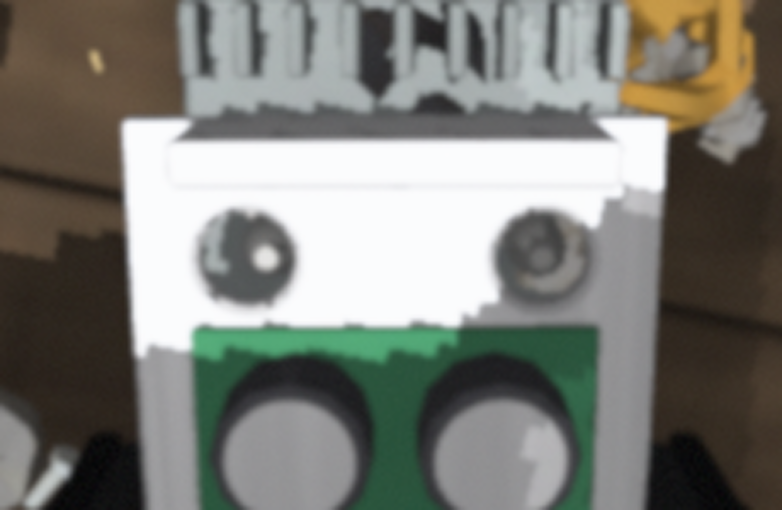

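The view through the holes shows the tips at (266,258) and (541,258), and the hole centres at (246,258) and (543,258).

```bash
cat >> h.py <<'E'
def pins(hl,tl,tz,zh=11.5,zt=69.5,yaw=9,o=(200,150),k=3.4):
    c=env.get_calibration('wrist'); a=np.radians(yaw); f=lambda P:[(o[0]+x/k,o[1]+y/k) for x,y in P]
    T=np.array([[-np.cos(a),-np.sin(a)],[-np.sin(a),np.cos(a)]])
    h=onz(c,f(hl),(tz+zh)/1000)[:,:2]*1000; t=onz(c,f(tl),zt/1000)[:,:2]*1000
    print(np.linalg.norm(h[0]-h[1]),np.linalg.norm(t[0]-t[1]),'move in tool x,y',((t-h)@T.T).mean(0))
E
python3 - <<'E'
from h import *
pins([(246,258),(543,258)],[(266,258),(541,258)],71,yaw=11.8)
E
```

```text
35.746033993163934 35.94914858314306 move in tool x,y [-3.07574114  1.15765635]
```

Request:
send_rows --pt "60 -3 1.2 0 0 0 0" --pt "60 0 0 8 0 0 0" --pt "60 0 0 8 0 0 0" --pt "60 0 0 8 0 0 0" --pt "60 0 0 8 0 0 0" --pt "60 0 0 0 0 0 0"

```text
time_s: 23.65
tool_pos: [0.6138, -0.2788, 0.0349]
tool_rot: [179.9, -0.2, -168.2]
force: [-1.0, 0.8, -1.5]
grip_width: 0.0636
```

Request:
send_rows --pt "60 0 0 7 0 0 0" --pt "60 0 0 6 0 0 0" --pt "60 0 0 3 0 0 0" --pt "60 0 0 0 0 0 0" --pt "60 0 0 0 0 0 0"

```text
time_s: 24.15
tool_pos: [0.6154, -0.2795, 0.0238]
tool_rot: [180.0, 0.1, -168.2]
force: [-4.2, 2.7, 13.3]
grip_width: 0.0633
```

Request:
send_rows --pt "60 0 0 1 0 0 0" --pt "60 0 0 0 0 0 0" --pt "60 0 0 0 0 0 0" --pt "60 0 0 0 0 0 0"

```text
time_s: 24.55
tool_pos: [0.6154, -0.2795, 0.0237]
tool_rot: [180.0, 0.1, -168.2]
force: [-6.3, 3.9, 18.0]
grip_width: 0.0641
```

Run:
```python
from h import *
for i in range(3): env.read_camera('side'); plan()
```

```text
at [ 615.4 -279.5   23.7] [ 1.7995e+02  8.0000e-02 -1.6820e+02] t 24.6 w 63.9 F [-7.2  3.  17.4]
 tilt fix rad [0.0008 0.0014 0.    ]
at [ 615.4 -279.5   23.7] [ 1.7995e+02  8.0000e-02 -1.6820e+02] t 24.65 w 63.4 F [-8.3  3.8 17.8]
 tilt fix rad [0.0008 0.0014 0.    ]
at [ 615.4 -279.5   23.7] [ 1.7995e+02  8.0000e-02 -1.6820e+02] t 24.7 w 63.9 F [-8.2  3.8 17.4]
 tilt fix rad [0.0008 0.0015 0.    ]
```

Request:
send_rows --pt "87 0 0 0 0 0 0" --pt "87 0 0 0 0 0 0" --pt "87 0 0 0 0 0 0" --pt "87 0 0 0 0 0 0" --pt "87 0 0 -20 0 0 0" --pt "87 12 0 -35 0 0 0" --pt "87 12 0 -40 0 0 0" --pt "87 12 0 -40 0 0 0" --pt "87 12 0 -40 0 0 0" --pt "87 0 0 0 0 0 0" --pt "87 0 0 0 0 0 0"

```text
time_s: 25.8
tool_pos: [0.5685, -0.2895, 0.1961]
tool_rot: [-180.0, 0.1, -168.2]
force: [-0.2, 0.5, 0.2]
grip_width: 0.0866
```

Run:
```python
from h import *
c,im=look('w8'); plan((430,-287,150,182))
fit('wrist','plain_cover',0,[436,-292,2])
cv2.imwrite('pics/w8c.png',cv2.resize(im[120:320,200:460,::-1],None,fx=3,fy=3,interpolation=cv2.INTER_CUBIC))
s=env.read_camera('side'); cv2.imwrite('pics/side8.png',cv2.resize(s[320:440,330:480,::-1],None,fx=4,fy=4,interpolation=cv2.INTER_CUBIC))
```

```text
at [ 568.  -288.7  194.4] [ 1.7995e+02 -1.0000e-02 -1.6821e+02] t 25.85 w 87.2 F [ 0.9  0.2 -0.9]
 tilt fix rad [ 0.0008 -0.0001 -0.    ]
 turn 2 x 0.0855; shift total [137.9   6.5  44.4] = 4 x [34.5  1.6 11.1]
wrist plain_cover 0.94 pose [ 434.4 -290.8    1.7] xor 0.08
```

View pics/side8.png

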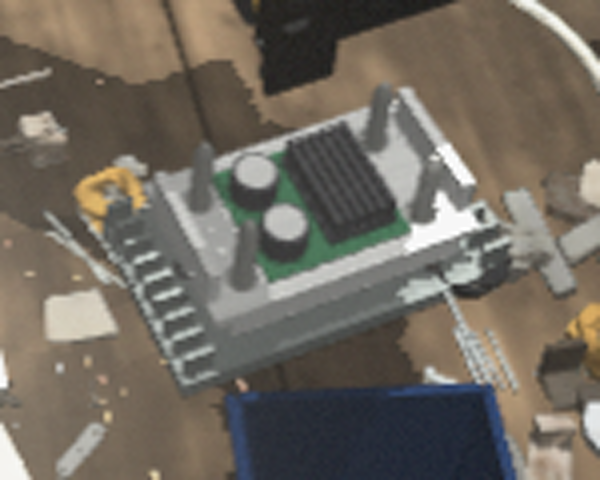

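The side view shows the power board level on the finned base with all four pins standing equally clear, so it is seated. Next is the plain cover.

Request:
send_rows --pt "87 0 0 0 0 0 0.087" --pt "87 0 0 0 0 0 0.087" --pt "87 34 2 12 0 0 0" --pt "87 34 2 20 0 0 0" --pt "87 34 2 40 0 0 0" --pt "87 32 1 40 0 0 0" --pt "87 0 0 20 0 0 0" --pt "87 0 0 0 0 0 0" --pt "87 0 0 0 0 0 0"

```text
time_s: 26.85
tool_pos: [0.4368, -0.2863, 0.0657]
tool_rot: [-180.0, -0.1, -178.2]
force: [-0.1, -1.4, 0.3]
grip_width: 0.087
```

Run:
```python
from h import *
plan((434.7,-291,2.5,181.8))
```

```text
at [ 436.8 -286.3   65.7] [-1.7999e+02 -5.0000e-02 -1.7815e+02] t 26.85 w 87.0 F [-0.1 -1.4  0.3]
 tilt fix rad [-0.0002 -0.0009  0.    ]
 turn 1 x 0.0008; shift total [ 2.2 -4.6 63.2] = 2 x [ 1.1 -2.3 31.6]
```

Request:
send_rows --pt "87 2 -4 20 0 0 0" --pt "87 0 0 25 0 0 0" --pt "87 0 0 12 0 0 0" --pt "87 0 0 4 0 0 0" --pt "87 0 0 0 0 0 0" --pt "87 0 0 0 0 0 0"

```text
time_s: 27.45
tool_pos: [0.4355, -0.2909, 0.006]
tool_rot: [-180.0, 0.1, -178.2]
force: [0.1, -0.5, -0.5]
grip_width: 0.087
```

Request:
send_rows --pt "60 0 0 0 0 0 0" --pt "60 0 0 0 0 0 0" --pt "60 0 0 0 0 0 0" --pt "60 0 0 0 0 0 0" --pt "60 0 0 0 0 0 0" --pt "60 0 0 -1 0 0 0" --pt "60 0 0 0 0 0 0"

```text
time_s: 28.15
tool_pos: [0.4343, -0.2903, 0.0058]
tool_rot: [180.0, -0.0, -178.2]
force: [-0.5, 0.3, -0.8]
grip_width: 0.0637
```

Run:
```python
from h import *
plan((434.7,-291,175,181.8),(590,-150,175,189),(591,266,170,189))
```

```text
at [ 434.3 -290.3    5.8] [ 1.7998e+02 -2.0000e-02 -1.7819e+02] t 28.15 w 63.7 F [-0.5  0.3 -0.8]
 tilt fix rad [ 0.0004 -0.0003  0.    ]
 turn 1 x 0.0002; shift total [  -0.4   -0.7 -169.2] = 4 x [ -0.1  -0.2 -42.3]
 turn 2 x -0.0628; shift total [-175.4  115.    -0. ] = 5 x [-35.1  23.   -0. ]
 turn 1 x -0.0000; shift total [-66.1 410.7   5. ] = 10 x [-6.6 41.1  0.5]
```

Request:
send_rows --pt "60 0 0 -30 0 0 0" --pt "60 0 0 -45 0 0 0" --pt "60 0 0 -45 0 0 0" --pt "60 0 0 -45 0 0 -0.063" --pt "60 0 0 -5 0 0 -0.063" --pt "60 -35 23 0 0 0 0" --pt "60 -35 23 0 0 0 0" --pt "60 -35 23 0 0 0 0" --pt "60 -35 23 0 0 0 0" --pt "60 -35 23 0 0 0 0"

```text
time_s: 29.15
tool_pos: [0.5901, -0.148, 0.1756]
tool_rot: [180.0, -0.0, -171.0]
force: [0.9, -0.7, -0.6]
grip_width: 0.0637
```

Request:
send_rows --pt "60 -6.5 41 0 0 0 0" --pt "60 -6.5 41 0 0 0 0" --pt "60 -6.5 41 0 0 0 0" --pt "60 -6.5 41 0 0 0 0" --pt "60 -6.5 41 0 0 0 0" --pt "60 -6.5 41 0 0 0 0" --pt "60 -6.5 41 0 0 0 0" --pt "60 -6.5 41 0 0 0 0" --pt "60 -6.5 41 0 0 0 0" --pt "60 -6.5 30 0 0 0 0" --pt "60 0 11 0 0 0 0" --pt "60 0 0 0 0 0 0"

```text
time_s: 30.35
tool_pos: [0.5879, 0.2678, 0.1751]
tool_rot: [180.0, -0.1, -170.8]
force: [0.6, -0.6, -1.3]
grip_width: 0.0638
```

Request:
send_rows --pt "60 0 0 0 0 0 0" --pt "60 0 0 0 0 0 0"

```text
time_s: 30.55
tool_pos: [0.5897, 0.2628, 0.1761]
tool_rot: [-179.9, 0.0, -171.2]
force: [-0.1, -0.6, -1.1]
grip_width: 0.0634
```

Run:
```python
from h import *
plan((593,266,88,189))
```

```text
at [589.7 262.8 176.1] [-1.7993e+02  1.0000e-02 -1.7117e+02] t 30.55 w 63.4 F [-0.1 -0.6 -1.1]
 tilt fix rad [-0.0012  0.0001 -0.    ]
 turn 1 x -0.0029; shift total [-3.7  2.6 88.1] = 2 x [-1.9  1.3 44. ]
```

Request:
send_rows --pt "60 -3 3 30 0 0 -0.003" --pt "60 0 0 35 0 0 0" --pt "60 0 0 20 0 0 0" --pt "60 0 0 11 0 0 0" --pt "60 0 0 0 0 0 0" --pt "60 0 0 0 0 0 0" --pt "60 0 0 0 0 0 0" --pt "60 0 0 0 0 0 0"

```text
time_s: 31.35
tool_pos: [0.5925, 0.2694, 0.0815]
tool_rot: [179.9, 0.1, -170.8]
force: [0.1, 0.5, -0.6]
grip_width: 0.0639
```

Run:
```python
from h import *
plan((593,266,78,189))
c,im=look('w9')
cv2.imwrite('pics/w9c.png',cv2.resize(im[150:300,200:430,::-1],None,fx=3.4,fy=3.4,interpolation=cv2.INTER_CUBIC))
```

```text
at [592.5 269.4  81.5] [ 1.7995e+02  1.4000e-01 -1.7080e+02] t 31.35 w 63.9 F [ 0.1  0.5 -0.6]
 tilt fix rad [0.0009 0.0024 0.    ]
 turn 1 x 0.0034; shift total [ 0.  -3.5  3.5] = 1 x [ 0.  -3.5  3.5]
```

View pics/w9c.png

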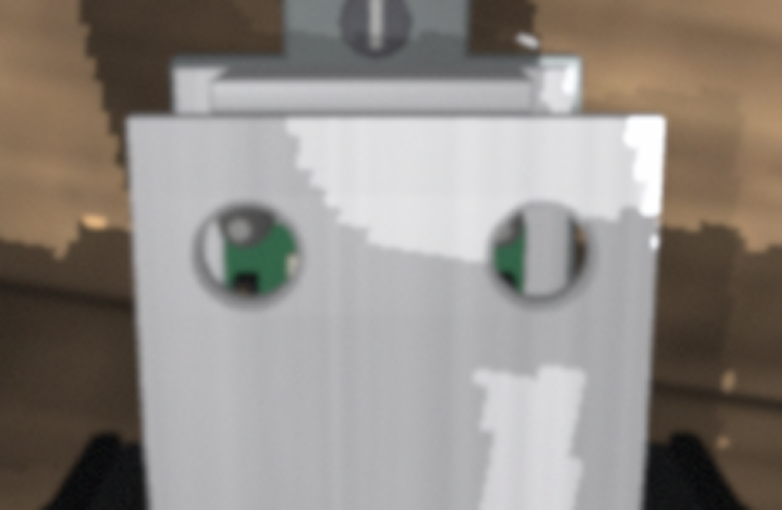

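The view shows the tips at about (240,230) and (505,228) through the cover holes, whose centres are at (248,256) and (540,252).

Run:
```python
from h import *
pins([(248,256),(540,253)],[(240,230),(508,229)],81.5,zh=9)
```

```text
35.653697390257435 37.019246623262156 move in tool x,y [-1.35267341 -2.74795944]
```

Request:
send_rows --pt "60 -1.4 -2.7 0 0 0 0" --pt "60 0 0 6 0 0 0" --pt "60 0 0 6 0 0 0" --pt "60 0 0 6 0 0 0" --pt "60 0 0 6 0 0 0" --pt "60 0 0 0 0 0 0"

```text
time_s: 32.0
tool_pos: [0.5924, 0.2663, 0.0544]
tool_rot: [-180.0, -0.1, -170.8]
force: [-0.8, -0.1, -1.2]
grip_width: 0.0637
```

Request:
send_rows --pt "60 0 0 4 0 0 0" --pt "60 0 0 3 0 0 0" --pt "60 0 0 2 0 0 0" --pt "60 0 0 0 0 0 0" --pt "60 0 0 0 0 0 0"

```text
time_s: 32.5
tool_pos: [0.5935, 0.2667, 0.0483]
tool_rot: [180.0, 0.0, -170.8]
force: [-2.3, -1.1, 5.6]
grip_width: 0.0637
```

Contact is at the expected height. I press another 1 mm, release, then retreat towards the slotted cover.

Request:
send_rows --pt "60 0 0 1 0 0 0" --pt "60 0 0 0 0 0 0" --pt "60 0 0 0 0 0 0"

```text
time_s: 32.8
tool_pos: [0.5936, 0.2667, 0.0482]
tool_rot: [180.0, 0.0, -170.8]
force: [-4.7, -1.0, 10.0]
grip_width: 0.0637
```

Request:
send_rows --pt "87 0 0 0 0 0 0" --pt "87 0 0 0 0 0 0" --pt "87 0 0 0 0 0 0" --pt "87 0 0 0 0 0 0" --pt "87 0 0 -20 0 0 0" --pt "87 0 0 -40 0 0 0" --pt "87 15 0 -30 0 0 0" --pt "87 25 0 -30 0 0 0" --pt "87 0 0 0 0 0 0" --pt "87 0 0 0 0 0 0"

```text
time_s: 33.8
tool_pos: [0.5541, 0.2607, 0.1667]
tool_rot: [179.9, 0.1, -170.8]
force: [-0.8, -0.1, 0.0]
grip_width: 0.0872
```

Run:
```python
from h import *
c,im=look('w10'); plan((414,272,60,185))
fit('wrist','slotted_cover',0,[415,271,4.5]); fit('wrist','plain_cover',43,[593,266,9])
cv2.imwrite('pics/w10c.png',im[:400,:,::-1])
```

```text
at [553.8 260.2 165.4] [-1.8000e+02 -1.0000e-02 -1.7079e+02] t 33.85 w 86.9 F [-0.6  0.9  0.2]
 tilt fix rad [-0.0001 -0.0002  0.    ]
 turn 1 x 0.0735; shift total [138.3  23.9 105.4] = 4 x [34.6  6.  26.4]
wrist slotted_cover 0.6 pose [414.9 272.4   5.1] xor 0.319
wrist plain_cover 0.88 pose [595.2 266.6   9.2] xor 0.461
```

View pics/w10c.png

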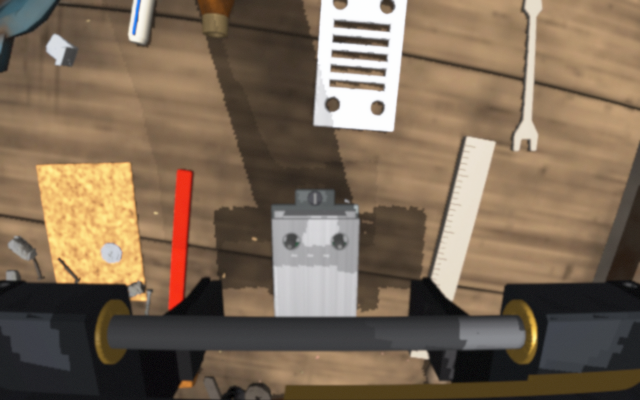

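The plain cover sits on the logic stack with its pins through. The slotted cover is at about (414.5,272), yaw 5. I'll fetch it.

Request:
send_rows --pt "87 0 0 0 0 0 0.072" --pt "87 34.5 6 15 0 0 0" --pt "87 34.5 6 20 0 0 0" --pt "87 34.5 6 30 0 0 0" --pt "87 34.5 6 30 0 0 0" --pt "87 0 0 10 0 0 0" --pt "87 0 0 0 0 0 0" --pt "87 0 0 0 0 0 0"

```text
time_s: 34.75
tool_pos: [0.4157, 0.2719, 0.0611]
tool_rot: [-180.0, 0.1, -175.0]
force: [0.4, 0.3, -0.3]
grip_width: 0.087
```

Run:
```python
from h import *
plan((414.5,272,5,185))
```

```text
at [415.7 271.9  61.1] [-1.7998e+02  5.0000e-02 -1.7498e+02] t 34.75 w 87.0 F [ 0.4  0.3 -0.3]
 tilt fix rad [-0.0003  0.0009  0.    ]
 turn 1 x 0.0003; shift total [ 1.2  0.3 56.1] = 2 x [ 0.6  0.1 28. ]
```

Request:
send_rows --pt "87 0.5 0 20 0 0 0" --pt "87 0 0 22 0 0 0" --pt "87 0 0 10 0 0 0" --pt "87 0 0 4 0 0 0" --pt "87 0 0 0 0 0 0" --pt "87 0 0 0 0 0 0" --pt "60 0 0 0 0 0 0" --pt "60 0 0 0 0 0 0" --pt "60 0 0 0 0 0 0" --pt "60 0 0 0 0 0 0" --pt "60 0 0 0 0 0 0" --pt "60 0 0 0 0 0 0"

```text
time_s: 35.95
tool_pos: [0.4139, 0.2721, 0.0052]
tool_rot: [180.0, 0.0, -174.9]
force: [-0.3, -0.4, 1.4]
grip_width: 0.0639
```

Run:
```python
from h import *
plan((414.5,272,5,185),(414.5,272,180,191.8),(590,250,180,191.8),(615,-279,180,191.8))
```

```text
at [413.9 272.1   5.2] [ 1.7998e+02  1.0000e-02 -1.7492e+02] t 35.95 w 63.9 F [-0.3 -0.4  1.4]
 tilt fix rad [0.0003 0.0002 0.    ]
 turn 1 x 0.0014; shift total [-0.6 -0.1  0.2] = 1 x [-0.6 -0.1  0.2]
 turn 1 x -0.1187; shift total [  -0.    0. -175.] = 4 x [ -0.    0.  -43.8]
 turn 1 x -0.0000; shift total [-167.3  -57.4   -0. ] = 4 x [-41.8 -14.4  -0. ]
 turn 1 x -0.0000; shift total [  83.7 -522.9    0. ] = 12 x [  7.  -43.6   0. ]
```

Request:
send_rows --pt "60 0 0 -10 0 0 0" --pt "60 0 0 -35 0 0 0" --pt "60 0 0 -45 0 0 0" --pt "60 0 0 -45 0 0 -0.06" --pt "60 0 0 -40 0 0 -0.057" --pt "60 -42 -14.5 0 0 0 0" --pt "60 -42 -14.5 0 0 0 0" --pt "60 -42 -14.5 0 0 0 0" --pt "60 -42 -14.5 0 0 0 0" --pt "60 3 -20 0 0 0 0" --pt "60 7 -43 0 0 0 0"

```text
time_s: 37.05
tool_pos: [0.5926, 0.1888, 0.1784]
tool_rot: [180.0, -0.1, -167.9]
force: [0.4, 0.6, -0.8]
grip_width: 0.0638
```

Request:
send_rows --pt "60 7 -43 0 0 0 0" --pt "60 7 -43 0 0 0 0" --pt "60 7 -43 0 0 0 0" --pt "60 7 -43 0 0 0 0" --pt "60 7 -43 0 0 0 0" --pt "60 7 -43 0 0 0 0" --pt "60 7 -43 0 0 0 0" --pt "60 7 -43 0 0 0 0" --pt "60 7 -43 0 0 0 0" --pt "60 7 -43 0 0 0 0" --pt "60 4 -29 0 0 0 0" --pt "60 0 0 0 0 0 0"

```text
time_s: 38.25
tool_pos: [0.6115, -0.2855, 0.1804]
tool_rot: [-179.8, -0.1, -168.7]
force: [-0.2, -0.9, -1.2]
grip_width: 0.0638
```

Request:
send_rows --pt "60 0 0 20 0 0 0" --pt "60 0 0 30 0 0 0" --pt "60 0 0 0 0 0 0" --pt "60 0 0 0 0 0 0"

```text
time_s: 38.65
tool_pos: [0.6141, -0.2775, 0.1301]
tool_rot: [179.9, -0.0, -168.2]
force: [-0.0, 0.2, -0.9]
grip_width: 0.0638
```

Run:
```python
from h import *
plan((616,-279.5,81,191.8))
```

```text
at [ 614.1 -277.5  130.1] [ 1.7992e+02 -5.0000e-02 -1.6817e+02] t 38.65 w 63.8 F [-0.   0.2 -0.9]
 tilt fix rad [ 0.0013 -0.0008 -0.    ]
 turn 1 x 0.0006; shift total [-1.4 -2.3 49.1] = 2 x [-0.7 -1.2 24.6]
```

Request:
send_rows --pt "60 -1.4 -2 24 0 0 0" --pt "60 0 0 15 0 0 0" --pt "60 0 0 10 0 0 0" --pt "60 0 0 0 0 0 0" --pt "60 0 0 0 0 0 0" --pt "60 0 0 0 0 0 0" --pt "60 0 0 0 0 0 0"

```text
time_s: 39.35
tool_pos: [0.6167, -0.2807, 0.0819]
tool_rot: [-180.0, 0.1, -168.2]
force: [0.1, 0.1, -0.6]
grip_width: 0.0635
```

Run:
```python
from h import *
plan((616,-279.5,81,191.8))
c,im=look('w11')
cv2.imwrite('pics/w11c.png',cv2.resize(im[150:300,200:430,::-1],None,fx=3.4,fy=3.4,interpolation=cv2.INTER_CUBIC))
```

```text
at [ 616.7 -280.7   81.9] [-1.7996e+02  7.0000e-02 -1.6822e+02] t 39.35 w 63.5 F [ 0.1  0.1 -0.6]
 tilt fix rad [-0.0007  0.0013 -0.    ]
 turn 1 x -0.0004; shift total [0.5 1.3 0.9] = 1 x [0.5 1.3 0.9]
```

View pics/w11c.png

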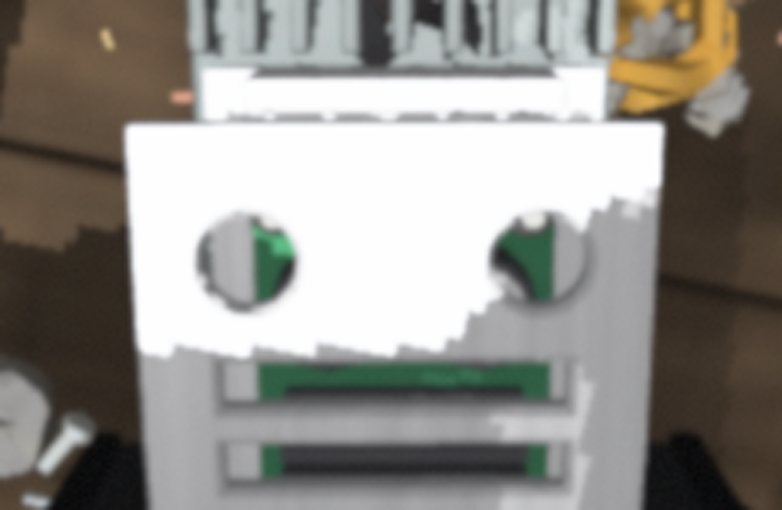

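The tips show at (265,220) and (533,220), and the hole centres at (247,260) and (540,258).

Run:
```python
from h import *
pins([(247,260),(540,258)],[(265,221),(533,221)],82,zh=9,yaw=11.8)
```

```text
35.817064687732554 37.06604282578885 move in tool x,y [0.32985383 0.74182242]
```

Request:
send_rows --pt "60 0.3 0.7 0 0 0 0" --pt "60 0 0 6 0 0 0" --pt "60 0 0 6 0 0 0" --pt "60 0 0 6 0 0 0" --pt "60 0 0 6 0 0 0" --pt "60 0 0 0 0 0 0"

```text
time_s: 40.0
tool_pos: [0.615, -0.2793, 0.0554]
tool_rot: [179.9, -0.1, -168.2]
force: [0.5, 0.0, -1.5]
grip_width: 0.0635
```

Request:
send_rows --pt "60 0 0 4 0 0 0" --pt "60 0 0 3 0 0 0" --pt "60 0 0 2 0 0 0" --pt "60 0 0 1 0 0 0" --pt "60 0 0 0 0 0 0" --pt "60 0 0 0 0 0 0"

```text
time_s: 40.6
tool_pos: [0.6158, -0.2797, 0.0482]
tool_rot: [180.0, 0.0, -168.2]
force: [-3.3, 0.8, 4.4]
grip_width: 0.0635
```

Request:
send_rows --pt "60 0 0 1 0 0 0" --pt "60 0 0 0 0 0 0" --pt "87 0 0 0 0 0 0" --pt "87 0 0 0 0 0 0" --pt "87 0 0 0 0 0 0" --pt "87 0 0 0 0 0 0" --pt "87 0 0 -20 0 0 0" --pt "87 0 0 -45 0 0 0" --pt "87 30 0 -30 0 0 0" --pt "87 30 20 -30 0 0 0" --pt "87 30 30 -30 0 0 0" --pt "87 0 40 0 0 0 0"

```text
time_s: 41.8
tool_pos: [0.5088, -0.2158, 0.204]
tool_rot: [-179.8, 0.3, -168.7]
force: [1.7, 0.2, 0.0]
grip_width: 0.0869
```

Request:
send_rows --pt "87 0 40 0 0 0 0" --pt "87 0 40 0 0 0 0" --pt "87 0 0 0 0 0 0" --pt "87 0 0 0 0 0 0"

```text
time_s: 42.2
tool_pos: [0.4944, -0.1319, 0.2]
tool_rot: [-180.0, 0.0, -168.1]
force: [0.8, 0.2, 0.1]
grip_width: 0.0873
```

Run:
```python
from h import *
plan()
s=env.read_camera('side'); a=cv2.resize(s[320:430,330:480],None,fx=4,fy=4,interpolation=cv2.INTER_CUBIC)
for q,i in (('slotted_cover',[617,-279,12]),('plain_cover',[594,267,9])): fit('side',q,43,i)
t=s[145:220,285:385]; b=cv2.resize(t,(600,450),interpolation=cv2.INTER_CUBIC)[:,:]
b=cv2.resize(b,(200*3,440)); I=np.hstack([a,b]); I=cv2.resize(I,(800,int(440*800/I.shape[1])))
sc=env.read_camera('scene')
d=[cv2.resize(sc[y:y+75,x:x+100],(400,260),interpolation=cv2.INTER_CUBIC) for x,y in ((400,225),(200,140))]
for q,i in (('slotted_cover',[617,-279,12]),('plain_cover',[594,267,9])): fit('scene',q,43,i)
cv2.imwrite('pics/fin.png',np.vstack([I,np.hstack(d)])[:,:,::-1])
```

```text
at [ 494.4 -131.9  200. ] [-1.8000e+02  4.0000e-02 -1.6809e+02] t 42.2 w 87.3 F [0.8 0.2 0.1]
 tilt fix rad [-0.      0.0007  0.    ]
side slotted_cover 0.93 pose [ 619.2 -279.1   12.3] xor 0.105
side plain_cover 0.48 pose [603.  275.8 -13.5] xor 2.916
scene slotted_cover 0.93 pose [ 625.3 -277.2   12.3] xor 0.254
scene plain_cover 0.9 pose [597.2 268.5  11.3] xor 0.24
```

View pics/fin.png

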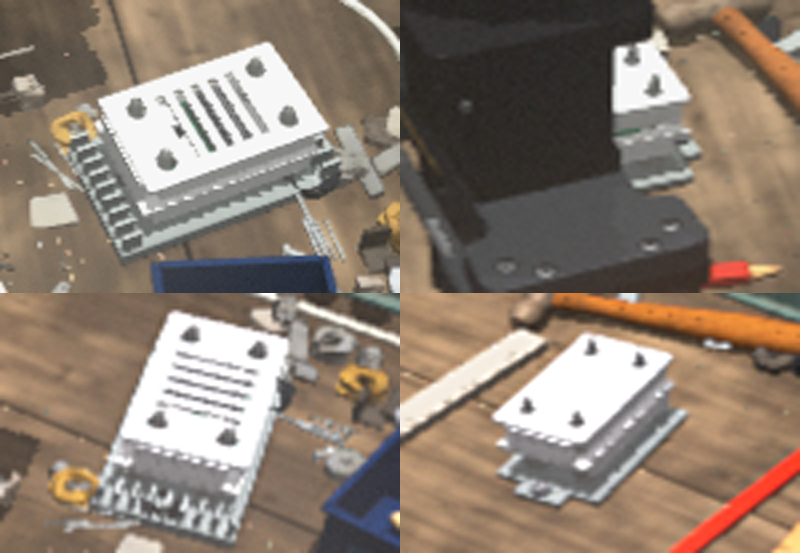

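All four pins stand equally clear of both covers, the covers are level, and the arm is clear. I'll hand it in.

```bash
python3 -c "
from cell import env
print(env.sign_off())"
```

```text
the job is handed in; nothing more can be done
None
```

I swapped the two boards, using the cork mat as the resting place, and closed both stacks. The power board is on the finned base under the slotted cover, and the logic board is on the flat base under the plain cover. I handed the job in at about 42 s with the gripper open and clear of everything; sign-off gives no verdict.

**Heights:** Both covers stopped at tool z 48.2 mm, which matches the expected 43 mm seat plus the roughly 5 mm grip offset. The power board stopped at 23.7 mm, a millimetre or two above the 22 mm I reckoned. The side view afterwards showed it level with all pins equally clear, so I took it as seated. The logic board reached its expected 20 mm but gave no clear upward stop when pressed. The plain cover later seating at the right height above it is what shows it is fully down.

**Forces:** The highest force I read while seating was about 20 N, and my readings were only taken at the end of each move.

**Final pictures:** Both covers look level, with four equal pin tips through each. The robot hid part of the flat-base stack in the side view, so the plain cover's position fit there was meaningless. I relied on the scene view and the contact height for that stack.

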